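# Close up the row of band filters on the desk shelf

### The job

Two of the station's band filter boxes, the blue and the green, are still out on the desk. Stand them on the desk shelf between the filters already there and the sliding end stop, in either order, upright with their sockets to the front, then gently push the end stop along until all four stand squarely side by side, with no gaps, against the fixed cheek, the front ends of the boxes level with the shelf's front edge. Set them down gently, and leave the tumbler, wrench and marker where they are.

Things in the scene. Friction and masses are not known exactly. Their poses are not given: they have to be found in the camera images.
- rack: fixed wooden desk shelf. Origin: on the desk under the board's middle; x from front edge to back, y along it, z up. Board 110 deep (x -55 to 55), 364 long (y -182 to 182), top 60 above the desk. At the +y end a fixed cheek, 12 thick, 70 above the board, inner face y = 170. Front = long edge x = -55, on the robot's side. A guide bar runs along the back below the board's top (to x = 71).
- end_stop (a joint): how far the sliding end stop is pushed in from its outer end towards the fixed cheek, m (0 to 0.225; starts 0 to 0.04). An upright wooden panel across the shelf, 110 deep, 12 thick, top 70 above the board; slides only along shelf y, stays where left (1.5 N friction; push on its outer side). Inner face at shelf y = -140 mm + value: clear length from stop to cheek = 310 mm - value.
- stop_face (a point): middle of the end stop's outer face (the side away from the filters), 35 above the board; it moves with the stop and turns with the shelf (same axes).
- filter_red: grey-blue die-cast filter box stood on edge: 110 long (x), 36 wide (y), 64 high, about 0.28 kg; two silver sockets, 15 across, one above the other, stick out 14 from its front (-x) end; red tag on top near the sockets. Origin: centre of its underside, z up. Already stands on the shelf, next to the cheek, sockets to the front.
- filter_red_sockets (a point): the red filter's sockets: point midway between the outer ends of its two sockets, 69 in front of its middle, 32 above its underside
- filter_yellow: grey-blue die-cast filter box stood on edge: 110 long (x), 36 wide (y), 64 high, about 0.28 kg; two silver sockets, 15 across, one above the other, stick out 14 from its front (-x) end; yellow tag on top near the sockets. Origin: centre of its underside, z up. Already stands on the shelf, beside the red one, sockets to the front.
- filter_yellow_sockets (a point): the yellow filter's sockets: point midway between the outer ends of its two sockets, 69 in front of its middle, 32 above its underside
- filter_blue: grey-blue die-cast filter box stood on edge: 110 long (x), 36 wide (y), 64 high, about 0.28 kg; two silver sockets, 15 across, one above the other, stick out 14 from its front (-x) end; blue tag on top near the sockets. Origin: centre of its underside, z up. Starts standing on the desk to the robot's right, turned up to 75 degrees either way from sockets towards -x.
- filter_blue_sockets (a point): the blue filter's sockets: point midway between the outer ends of its two sockets, 69 in front of its middle, 32 above its underside
- filter_green: grey-blue die-cast filter box stood on edge: 110 long (x), 36 wide (y), 64 high, about 0.28 kg; two silver sockets, 15 across, one above the other, stick out 14 from its front (-x) end; green tag on top near the sockets. Origin: centre of its underside, z up. Starts standing on the desk to the robot's right, turned up to 75 degrees either way from sockets towards -x.
- filter_green_sockets (a point): the green filter's sockets: point midway between the outer ends of its two sockets, 69 in front of its middle, 32 above its underside
- tumbler: glass tumbler, 72 across, 95 high, on the desk in front of the shelf; leave alone. Origin: centre of its base.
- wrench: steel wrench, 150 long, lying on the desk on the far side to the right; leave alone. Origin: under its middle, x along its length.
- marker: white marker pen with a green cap, 130 long, 17 thick, lying on the desk between the shelf and the loose filters, nearer the robot; leave alone. Origin: under its middle, x along its length.
There are look-alikes about, which are no part of the job. Leave any orange look-alike of the filter_green alone.

How it is judged:
By the outcome, as a careful person would: the job done as asked, in the order asked, and still so for the second after the job is handed in, with the robot touching nothing.
It also fails if it takes over 72 s, if anything falls off the work surface, if the arm or the gripper's body presses on something with over 40 N, if the wrist force passes 120 N, or if a joint passes its speed limit or range.

### The arm

A 6-joint arm with a two-finger parallel gripper is mounted at the origin on the work surface. World frame = base frame: x ahead of the robot, y to its left, z up, the work surface at z = 0. Lengths are in m, angles in rad, forces in N, time in s.
With the tool pointing down it reaches from about 0.325 to 0.9 m from the base axis. Payload 6.1 kg.
Tool frame: the origin (TCP) lies at the very end of the fingers, on their centre line; the grasp point (between the pads) lies 19 mm behind it (robot.grip_point_offset is the distance from the TCP to the grasp point, in m); z points along the fingers, y is the direction in which the jaws open and shut (so a half turn about z gives the same grasp; the last joint's range is limited). The gripper opens to 87 mm and grips with 3 to 60 N. Pads are 19 mm wide; open, the fingers measure 117 mm over their backs; the gripper's body (75 mm by 190 mm) begins 51 mm behind the grasp point.
Start: joints at [-1.443, 0.22, 1.526, -0, 1.395, -0.126], TCP at [0.157, -0.605, 0.223] pointing down, gripper open.
Joint ranges: [-2.98, 2.98], [-0.91, 2.08], [0.09, 2.57], [-1.24, 4.39], [0.2, 2.65], [-2.68, 2.68]. Speed limits (rad/s): [2.57, 2.57, 3.01, 3.14, 3.14, 3.14].

### API

Orientations are given as a rotation vector (axis times angle).
In Python, from cell import robot gives the robot as it stands. Calls block until the motion is done:
- robot.goto(position, orientation): joint-space move of the TCP to a pose.
- robot.servo_line(position, attitude=None, rate=0.15, threshold=None): straight line of the TCP; attitude=None keeps the orientation; rate is the mean speed in m/s. With threshold (N) it stops when the force on the tool has changed by that much, and returns True; else False.
- robot.movej(angles): joint-space move.
- robot.set_gripper(opening): finger opening in m; the grip force is fixed at half the most; returns when the fingers have stopped.
- robot.hold(seconds).
- robot.solve_ik(position, orientation): joint angles nearest the present ones, or None.
- robot.grab_frame(name): name is "scene" or "side" or "wrist"; returns a dict with "color" (384x512x3 uint8, blue, green, red), "fx", "fy", "cx", "cy" (pixels), "dist_coeffs" ([k1, k2, p1, p2, k3] as OpenCV has them; the pictures are not rectified), "rvec" (rotation vector, rad) and "tvec" (3), from world to camera coordinates, as OpenCV has them. Camera axes: x right, y down, z forward; pixel columns grow to the right and rows downward; lengths in m; the calibration is good to about 2 mm. A picture is of the moment at which its call begins. There is no depth.
A pose or a line that the arm cannot do raises robot.IKError and nothing moves.
- robot.hand_in(): hands the job in, once; it reports no verdict.
Trained networks look in a picture, given as the dict that the camera call returned (one of the last four; its "shot" number tells which), for a name from the list of things; names that differ only in an ending like _2 or _b are one class to them, and where a whole thing is asked for, a point or a joint stands for the part that bears it (a point fixed in the world has none). Each returns a list of dicts, best first, with "p" (0 to 1); they miss things now and then, are a little off and sometimes report something else, mostly with a low value. They report only what shows in the picture. A call takes as long as a camera call. They do not tell look-alikes from the thing itself.
- robot.boxes_of(thing, picture): "position" ([x, y, z] in m, in world coordinates, good to about 4 mm: the middle of the surface that is visible of it).
Readings, each from a call of its own:
- robot.read_time_s(): time.
- robot.read_joints(): joint angles.
- robot.read_joint_vel(): joint speeds.
- robot.read_joint_torque(): joint torques, N m.
- robot.read_tool_pos(): TCP position.
- robot.read_tcp_rot(): TCP orientation.
- robot.read_contact_force(): force on the tool from outside, world axes, zero at the start.
- robot.read_wrist_torque(): the same for the moment, N m.
- robot.read_finger_gap(): finger opening in m.
Only numpy, scipy, OpenCV 4.12 (cv2) and the standard library are available. Lean on these libraries where they do the work, as an engineer would, in place of code of your own. Each camera call takes 0.05 s, during which the arm holds its last target. There are 200 camera calls.

## Working session

There is one attempt and no reset: what is moved stays moved. The work goes in short steps, each a Python script; the robot and the scene stay as the last script left them, time stands still between calls to the robot, and variables do not carry over. Pictures are saved under pics/ and viewed, about 8 in all and at most 12, crops included, and the job is handed in when it is done.

```bash
mkdir -p pics; ls
cat > h.py <<'E'
import numpy as np, cv2
from cell import robot
from scipy.spatial.transform import Rotation as R
def save(f,name,crop=None,scale=1):
    im=f["color"]
    if crop: x0,y0,x1,y1=crop; im=im[y0:y1,x0:x1]
    if scale!=1: im=cv2.resize(im,None,fx=scale,fy=scale,interpolation=cv2.INTER_CUBIC)
    cv2.imwrite("pics/"+name,im)
def K(f): return np.array([[f["fx"],0,f["cx"]],[0,f["fy"],f["cy"]],[0,0,1.]])
def ray(f,uv,z):
    """pixels -> world points on plane z"""
    p=cv2.undistortPoints(np.float64(uv).reshape(-1,1,2),K(f),np.float64(f["dist_coeffs"])).reshape(-1,2)
    Rm=cv2.Rodrigues(np.float64(f["rvec"]))[0]; t=np.float64(f["tvec"]).ravel()
    c=-Rm.T@t; d=np.c_[p,np.ones(len(p))]@Rm
    return c+d*((z-c[2])/d[:,2])[:,None]
def proj(f,P):
    return cv2.projectPoints(np.float64(P).reshape(-1,1,3),np.float64(f["rvec"]),np.float64(f["tvec"]),K(f),np.float64(f["dist_coeffs"]))[0].reshape(-1,2)
def down(yaw):
    """tool down, jaw axis (tool y) at world angle yaw"""
    y=np.array([np.cos(yaw),np.sin(yaw),0]); z=np.array([0,0,-1.]); x=np.cross(y,z)
    return R.from_matrix(np.c_[x,y,z]).as_rotvec()
E
python3 - <<'E'
from h import *
fs=robot.grab_frame("scene"); fd=robot.grab_frame("side")
both=np.hstack([fs["color"],fd["color"]]); 
save(fs,"s.png",scale=1.5); save(fd,"d.png",scale=1.5)
print(robot.read_time_s())
for f,n in ((fs,"scene"),(fd,"side")):
    for th in ["rack","stop_face","filter_red","filter_red_sockets","filter_green","filter_green_sockets","tumbler","wrench","marker","end_stop"]:
        try: r=robot.boxes_of(th,f)
        except Exception as e: print(n,th,e); continue
        print(n,th,[(np.round(x["position"],3).tolist(),round(x["p"],2),np.round(proj(f,x["position"])[0]).tolist()) for x in r[:7]])
print(robot.read_time_s(), np.round(robot.read_tcp_rot(),3))
E
```

```text
pics
0.1
scene rack [([0.65, 0.23, 0.117], 0.74, [369.0, 214.0]), ([0.635, 0.102, 0.058], 0.66, [320.0, 229.0])]
scene stop_face [([0.639, 0.012, 0.074], 0.64, [288.0, 226.0]), ([0.66, 0.274, 0.114], 0.3, [385.0, 216.0])]
scene filter_red [([0.66, 0.276, 0.112], 0.93, [386.0, 217.0])]
scene filter_red_sockets [([0.663, 0.273, 0.114], 0.96, [385.0, 217.0]), ([0.517, -0.404, 0.045], 0.58, [150.0, 212.0])]
scene filter_green [([0.517, -0.224, 0.039], 0.95, [208.0, 212.0]), ([0.282, -0.292, 0.044], 0.72, [195.0, 174.0]), ([0.393, -0.17, 0.044], 0.57, [227.0, 190.0])]
scene filter_green_sockets [([0.391, -0.177, 0.046], 0.92, [225.0, 189.0]), ([0.28, -0.294, 0.044], 0.74, [194.0, 174.0]), ([0.526, -0.229, 0.047], 0.56, [206.0, 212.0])]
scene tumbler [([0.426, 0.226, 0.067], 0.63, [348.0, 186.0])]
scene wrench [([0.654, -0.256, 0.009], 0.53, [193.0, 249.0])]
scene marker [([0.415, 0.003, 0.012], 0.45, [279.0, 200.0])]
scene end_stop [([0.638, 0.013, 0.072], 0.63, [288.0, 226.0])]
side rack [([0.587, 0.11, 0.057], 0.94, [169.0, 212.0])]
side stop_face [([0.582, 0.027, 0.102], 0.98, [193.0, 184.0])]
side filter_red [([0.597, 0.285, 0.129], 0.94, [101.0, 232.0])]
side filter_red_sockets [([0.597, 0.285, 0.124], 0.59, [102.0, 234.0])]
side filter_green [([0.495, -0.216, 0.053], 0.88, [280.0, 167.0]), ([0.246, -0.308, 0.064], 0.82, [371.0, 193.0]), ([0.397, -0.125, 0.052], 0.66, [283.0, 203.0])]
side filter_green_sockets [([0.493, -0.215, 0.054], 0.75, [280.0, 167.0]), ([0.4, -0.126, 0.053], 0.65, [283.0, 202.0]), ([0.246, -0.31, 0.064], 0.6, [371.0, 192.0])]
side tumbler [([0.414, 0.226, 0.061], 0.72, [174.0, 280.0])]
side wrench [([0.638, -0.257, 0.008], 0.73, [255.0, 147.0])]
side marker [([0.429, 0.004, 0.018], 0.66, [241.0, 231.0]), ([0.596, 0.284, 0.122], 0.58, [102.0, 234.0])]
side end_stop [([0.584, 0.026, 0.1], 0.79, [193.0, 184.0]), ([0.59, 0.241, 0.124], 0.27, [119.0, 224.0])]
1.1 [ 3.116  0.398 -0.   ]
```

View pics/s.png

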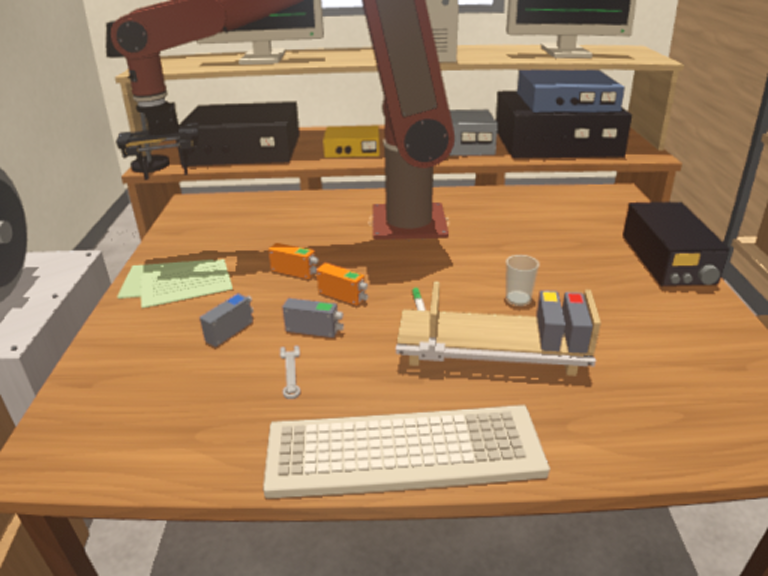

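View pics/d.png

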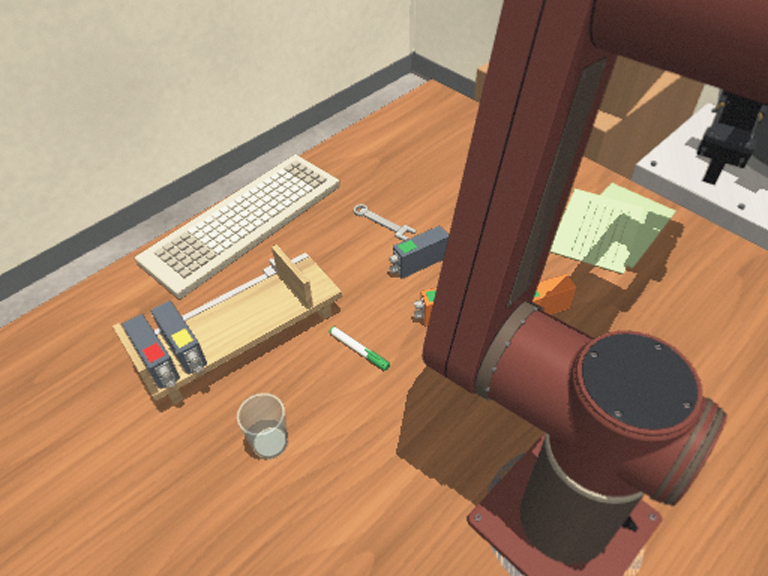

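The scene view (1.5× px) shows:
- **Blue-tag box:** (227,320).
- **Green-tag grey box:** (310,318).
- **Look-alikes:** two orange boxes with green tags at (292,261) and (341,283). These stay put.
- **Shelf:** about (500,335), with yellow at (551,320), red at (577,320) and the stop at (434,315).

The green I want is the grey-blue one, and I'll check it close up with the wrist camera.

Run:
```python
from h import *
import pickle
o=robot.read_tcp_rot(); print("tool axes",np.round(R.from_rotvec(o).as_matrix(),2).tolist())
robot.goto([0.48,-0.30,0.38],down(np.pi/2)); 
f1=robot.grab_frame("wrist"); fd=robot.grab_frame("side")
for th in ["filter_green","filter_green_sockets"]:
    print(th,[(np.round(x["position"],3).tolist(),round(x["p"],2),np.round(proj(f1,x["position"])[0]).tolist()) for x in robot.boxes_of(th,f1)])
robot.goto([0.52,0.10,0.45],down(np.pi/2)); f2=robot.grab_frame("wrist")
print([(np.round(x["position"],3).tolist(),round(x["p"],2)) for th in ("filter_red","rack","stop_face","tumbler","marker") for x in robot.boxes_of(th,f2)])
save(f1,"w1.png",scale=1.5); save(f2,"w2.png",scale=1.5)
pickle.dump((f1,f2,fd),open("f.pkl","wb"))
for f in (f1,f2): print(np.round(-cv2.Rodrigues(f["rvec"])[0].T@f["tvec"],3))
print(robot.read_time_s(),np.round(robot.read_joints(),2))
```

```text
tool axes [[0.97, 0.25, -0.0], [0.25, -0.97, -0.0], [-0.0, 0.0, -1.0]]
filter_green [([0.378, -0.179, 0.061], 0.58, [336.0, 93.0]), ([0.5, -0.231, 0.07], 0.56, [303.0, 166.0]), ([0.272, -0.295, 0.064], 0.56, [266.0, 21.0])]
filter_green_sockets [([0.373, -0.178, 0.064], 0.87, [337.0, 90.0]), ([0.271, -0.29, 0.068], 0.76, [269.0, 20.0]), ([0.499, -0.229, 0.065], 0.63, [303.0, 165.0]), ([0.574, 0.019, 0.059], 0.5, [433.0, 204.0])]
[([0.608, 0.279, 0.125], 0.63), ([0.602, 0.225, 0.125], 0.6), ([0.598, 0.087, 0.059], 0.67), ([0.591, 0.02, 0.131], 0.88), ([0.399, 0.244, 0.052], 0.92), ([0.432, 0.003, 0.015], 0.89)]
[ 0.403 -0.301  0.541]
[0.444 0.099 0.611]
4.9667 [ 0.04 -0.05  1.4  -0.    1.79 -1.53]
```

View pics/w1.png

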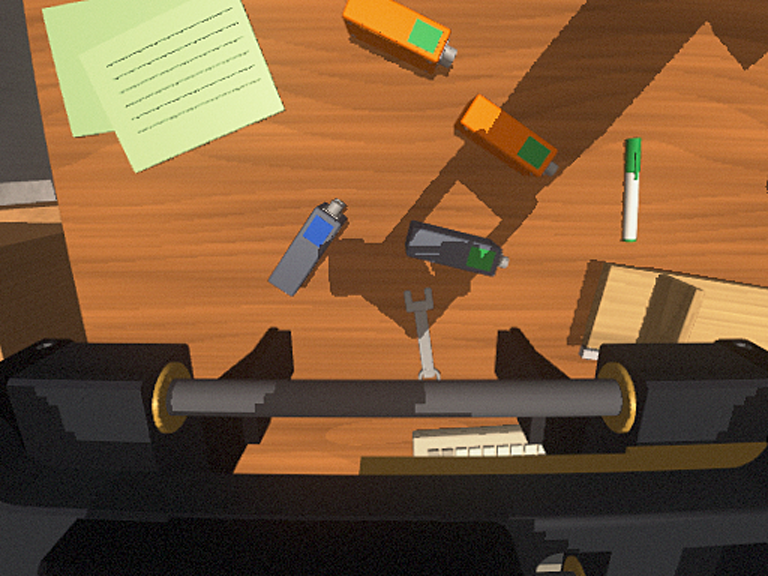

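View pics/w2.png

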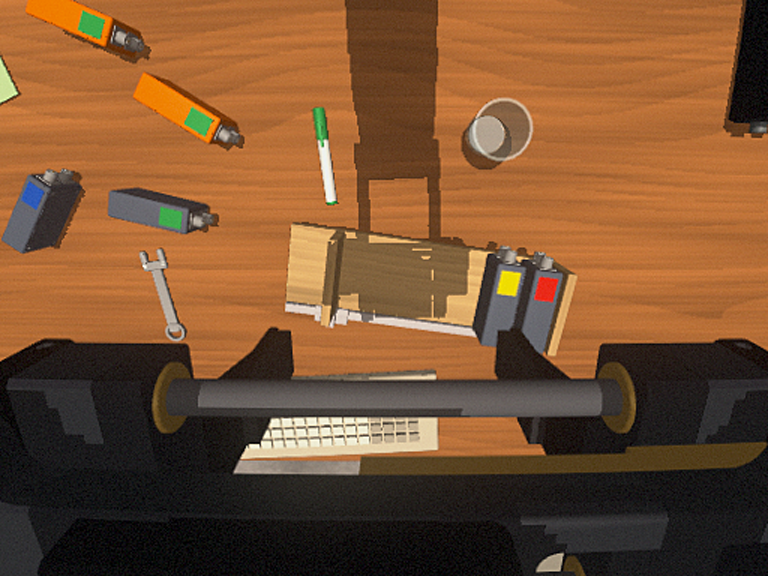

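w1 shows the blue box at about (307,248) and the grey green-tag box at about (455,247); the orange look-alikes are at (400,35) and (505,135). In w2 the shelf runs from (290,265) to (565,315), with the stop at (332,278), yellow at (500,295) and red at (541,300). I'll enlarge both to read corners.

Run:
```python
from h import *
import pickle
f1,f2,fd=pickle.load(open("f.pkl","rb"))
save(f1,"c1.png",(170,125,350,205),4); save(f2,"c2.png",(185,140,395,245),3.6)
```

```text
(no output)
```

View pics/c1.png

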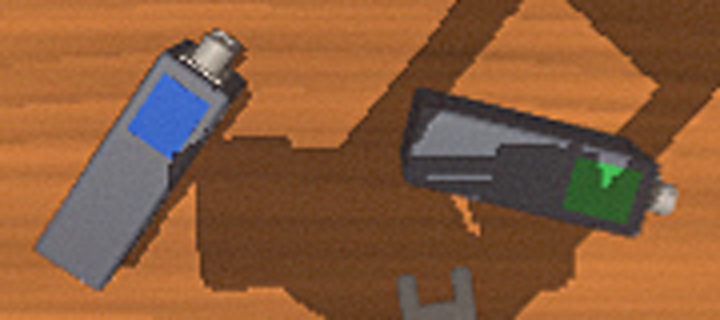

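View pics/c2.png

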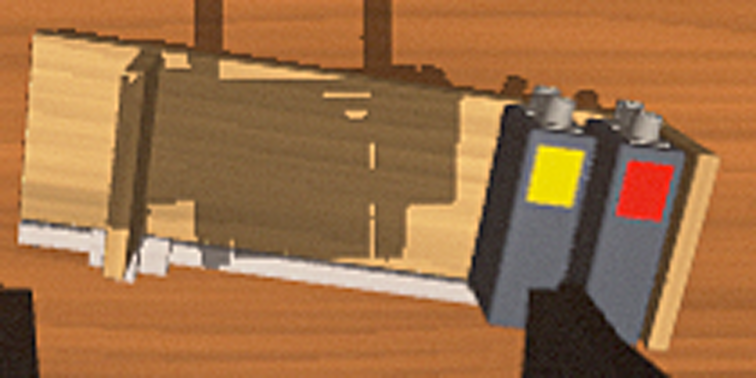

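```bash
cat >> h.py <<'E'
from scipy.optimize import least_squares
def T(p,P):
    c,s=np.cos(p[2]),np.sin(p[2]); P=np.float64(P).reshape(-1,3)
    return np.c_[p[0]+c*P[:,0]-s*P[:,1],p[1]+s*P[:,0]+c*P[:,1],P[:,2]]
def fit(f,P,uv,p0):
    uv=np.float64(uv); r=least_squares(lambda p:(proj(f,T(p,P))-uv).ravel(),p0,loss="soft_l1")
    return r.x,np.abs(proj(f,T(r.x,P))-uv).max(1)
def boxpts(x0,x1,y0,y1,z0,z1): return np.float64([[x,y,z] for z in(z0,z1) for x,y in((x0,y0),(x1,y0),(x1,y1),(x0,y1))])
FB=boxpts(-.055,.055,-.018,.018,0,.064)
def wire(im,f,pts,scale,off=(0,0),col=(255,0,255)):
    q=((proj(f,pts)-off)*scale).round().astype(int)
    for a in range(4):
        for i,j in((a,(a+1)%4),(a+4,(a+1)%4+4),(a,a+4)): cv2.line(im,tuple(map(int,q[i])),tuple(map(int,q[j])),col,1)
E
python3 - <<'E'
from h import *
import pickle
f1,f2,fd=pickle.load(open("f.pkl","rb"))
c1=lambda a:np.float64(a)/4+[170,125]; c2=lambda a:np.float64(a)/3.6+[185,140]
# yaw = world angle of box x axis (sockets at -x)
b,e=fit(f1,[[.055,.018,.064],[.055,-.018,.064],[-.055,-.018,.064]] if 0 else [[.055,-.018,.064],[.055,.018,.064],[-.055,-.018,.064]],c1([[37,247],[100,290],[165,70]]),[.5,-.38,-.5]); print("blue",b.round(4),e.round(1))
# green: sockets to +y -> yaw ~ -90deg -> box x axis to -y; right-hand box +y axis -> +x world
g,e=fit(f1,[[-.055,.018,.064],[.055,.018,.064],[-.055,-.018,.064],[.055,-.018,0]],c1([[635,237],[406,185],[655,157],[416,90]]),[.5,-.23,-1.4]); print("green",g.round(4),e.round(1))
rk,e=fit(f2,[[-.055,-.182,.06],[.055,-.182,.06],[-.055,.182,.13],[.055,.182,.13]],c2([[33,32],[22,222],[717,155],[663,350]]),[.6,.1,-.1]); print("rack",rk.round(4),e.round(1))
z=.06
y,e=fit(f2,[[-.055,-.018,z+.064],[-.055,.018,z+.064],[.055,-.018,z+.064]],c2([[524,125],[597,137],[492,325]]),[.6,.2,-.1]); print("yellow",y.round(4),e.round(1))
r,e=fit(f2,[[-.055,-.018,z+.064],[-.055,.018,z+.064]],c2([[611,143],[685,152]]),[.6,.27,-.1]); print("red",r.round(4),e.round(1))
def inrack(p): 
    c,s=np.cos(rk[2]),np.sin(rk[2]);d=p[:2]-rk[:2];return (np.array([c*d[0]+s*d[1],-s*d[0]+c*d[1]])*1000).round(1),np.degrees(p[2]-rk[2]).round(1)
print("in rack",inrack(y),inrack(r))
P=ray(f2,c2([[105,276],[127,279]]),.13); print("stop top back edge in rack",[inrack(np.r_[q[:2],0])[0] for q in P])
np.save("rk.npy",rk);np.save("b.npy",b);np.save("g.npy",g)
im1=cv2.resize(f1["color"][125:205,170:350],None,fx=4,fy=4); im2=cv2.resize(f2["color"][140:245,185:395],None,fx=3.6,fy=3.6)
for p in(b,g): wire(im1,f1,T(p,FB),4,(170,125))
for q in(boxpts(-.055,.055,-.182,.182,.04,.06),boxpts(-.055,.055,.170,.182,.06,.13)): wire(im2,f2,T(rk,q),3.6,(185,140))
wire(im2,f2,T(y,FB+[0,0,z]),3.6,(185,140),(255,255,0))
cv2.imwrite("pics/o.png",np.vstack([cv2.copyMakeBorder(im1,0,0,0,36,0),cv2.resize(im2,(756,378))[:270]]))
E
```

```text
blue [ 0.5051 -0.405  -0.6341] [1.  1.  5.4]
green [ 0.5045 -0.2306 -1.7831] [1.  1.8 1.6 1.2]
rack [ 0.6018  0.1328 -0.1411] [1.  1.6 1.  1. ]
yellow [ 0.6163  0.2348 -0.1015] [0.6 1.  0.4]
red [ 0.6254  0.2791 -0.1174] [0.7 0.7]
in rack (array([  0., 103.]), np.float64(2.3)) (array([  2.7, 148.1]), np.float64(1.4))
stop top back edge in rack [array([  52.9, -118.2]), array([  53. , -106.7])]
```

View pics/o.png

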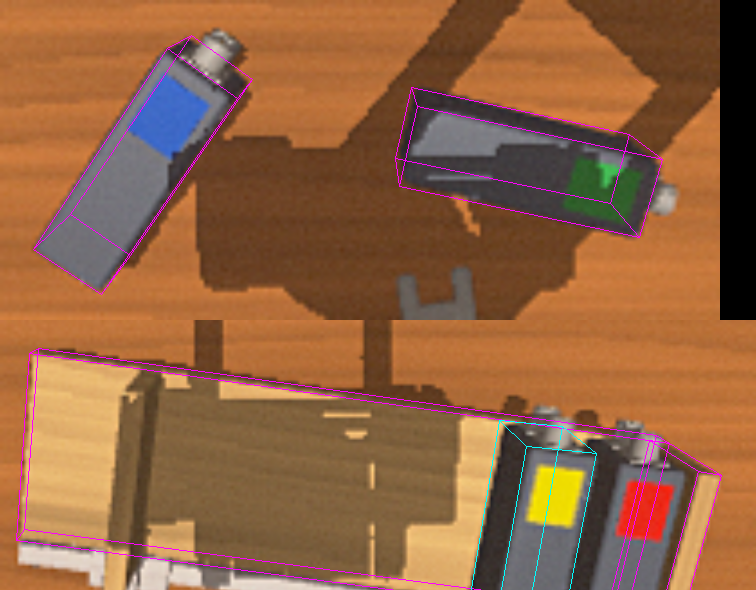

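The fits agree with the picture:
- **Green:** residuals are 1–2 px.
- **Rack:** yaw is −8.1°, with the stop at about 33 mm. Yellow is 9 mm off red, and both are near flush.
- **Blue:** the front corner I picked was wrong, so I'll refine it from close up.

I'll pick green now.

```bash
cat >> h.py <<'E'
ZG=.024
def pick(p,dx=-.005):
    yw=p[2]; a=yw+np.pi/2; t=T(p,[[dx,0,0]])[0]
    robot.goto([t[0],t[1],.17],down(a)); robot.set_gripper(.062)
    robot.servo_line([t[0],t[1],ZG],rate=.12)
    robot.set_gripper(.02); print("gap",robot.read_finger_gap())
    robot.servo_line([t[0],t[1],.22],rate=.15); print("gap",robot.read_finger_gap(),robot.read_contact_force().round(1) if hasattr(robot.read_contact_force(),'round') else robot.read_contact_force())
def place(rk,y,x=-.005):
    a=rk[2]+np.pi/2; t=T(rk,[[x,y,0]])[0]
    robot.goto([t[0],t[1],.22],down(a)); robot.servo_line([t[0],t[1],.096],rate=.1); robot.hold(.3)
    hit=robot.servo_line([t[0],t[1],.0815],rate=.02,threshold=2.5); print("hit",hit,robot.read_tool_pos())
    robot.hold(.2); robot.set_gripper(.048); robot.servo_line([t[0],t[1],.20],rate=.1)
E
python3 - <<'E'
from h import *
import pickle
g=np.load("g.npy");rk=np.load("rk.npy");b=np.load("b.npy")
pick(g); place(rk,.035)
print(robot.read_time_s())
robot.goto([0.47,.0,0.42],down(np.pi/2)); fp=robot.grab_frame("wrist")
robot.goto([b[0]-.02,b[1],.26],down(np.pi/2)); fb=robot.grab_frame("wrist"); fd=robot.grab_frame("side")
pickle.dump((fp,fb,fd),open("f2.pkl","wb"))
q=proj(fb,[[b[0],b[1],.064]])[0]; print(q,proj(fp,T(rk,[[0,.035,.124]])))
x0=int(np.clip(q[0]-100,0,312));y0=int(max(0,q[1]-75))
a=cv2.resize(fb["color"][y0:y0+150,x0:x0+200],None,fx=4,fy=4)
cv2.imwrite("pics/b.png",a); print(x0,y0)
save(fp,"p.png",scale=1.5)
print(robot.read_time_s())
E
```

```text
gap 0.03595390805773862
gap 0.03614575304564296 [-0.1  0.1 -2.6]
hit True [0.60154793 0.1681904  0.08414744]
16.55
[262.23565805 182.27222811] [[355.22229159 231.84989318]]
162 107
19.475
```

View pics/b.png

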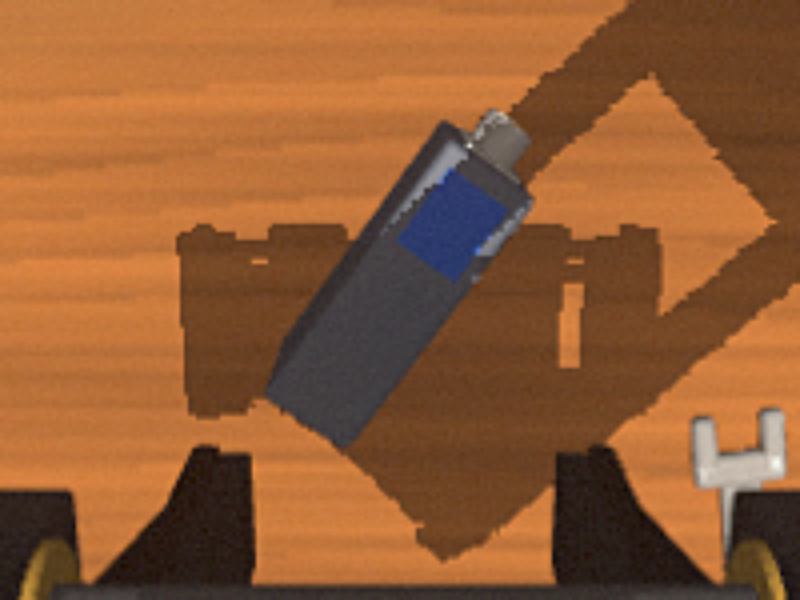

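View pics/p.png

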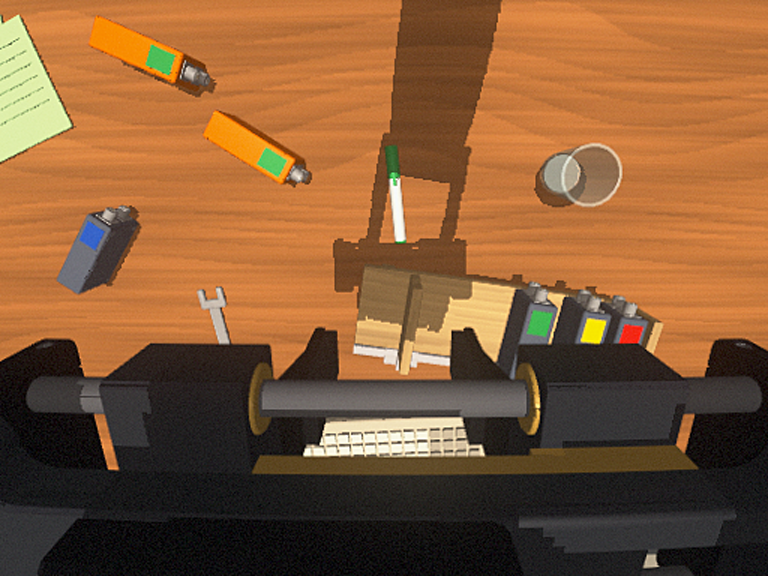

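Green stands on the shelf between yellow and the stop, at about (540,325) in p.png. The close view of blue gives top corners at rear (275,392) and (345,447), and front (530,205) and (468,150).

Run:
```python
from h import *
import pickle
fp,fb,fd=pickle.load(open("f2.pkl","rb")); rk=np.load("rk.npy"); b0=np.load("b.npy")
c=lambda a:np.float64(a)/4+[162,107]
b,e=fit(fb,[[.055,-.018,.064],[.055,.018,.064],[-.055,.018,.064],[-.055,-.018,.064]],c([[275,392],[345,447],[530,205],[468,150]]),b0)
print(b.round(4),b0.round(4),e.round(1)); assert e.max()<4
pick(b); place(rk,-.034)
robot.goto([0.45,.19,0.40],down(np.pi/2-.141)); fp=robot.grab_frame("wrist")
fd=robot.grab_frame("side"); pickle.dump((fp,fd),open("f3.pkl","wb"))
print(robot.read_time_s())
im=fp["color"]; q=proj(fp,T(rk,[[-.055,-.15,.06],[.055,.18,.13]])); print(q)
save(fp,"q.png",(150,120,420,250),2.9)
```

```text
[ 0.5052 -0.404  -0.6661] [ 0.5051 -0.405  -0.6341] [2.9 1.3 5.4 3.1]Traceback (most recent call last):
  File "<stdin>", line 6, in <module>
AssertionError
```

Run:
```python
from h import *
import pickle
fp,fb,fd=pickle.load(open("f2.pkl","rb")); b0=np.load("b.npy")
uv=np.float64([[275,392],[345,447],[530,205],[468,150]])/4+[162,107]
P=ray(fb,uv,.064); print(P.round(4)); print([np.linalg.norm(P[i]-P[(i+1)%4]).round(4) for i in range(4)], P.mean(0).round(4), [np.arctan2(*(P[i]-P[j])[[1,0]]).round(3) for i,j in((0,3),(1,2))])
print(fb["tvec"],np.round(-cv2.Rodrigues(fb["rvec"])[0].T@fb["tvec"],3))
a=cv2.resize(fb["color"][107:257,162:362],None,fx=4,fy=4)
r,e=fit(fb,[[.055,-.018,.064],[.055,.018,.064],[-.055,-.018,.064]],uv[[0,1,3]],b0); print(r.round(4),e.round(1))
wire(a,fb,T(r,FB),4,(162,107)); cv2.imwrite("pics/bo.png",a)
```

```text
[[ 0.5374 -0.4481  0.064 ]
 [ 0.5576 -0.4244  0.064 ]
 [ 0.4726 -0.3629  0.064 ]
 [ 0.4548 -0.3834  0.064 ]]
[np.float64(0.0312), np.float64(0.1049), np.float64(0.0272), np.float64(0.1049)] [ 0.5056 -0.4047  0.064 ] [np.float64(-0.664), np.float64(-0.626)]
[ 0.40531266 -0.51153971  0.2893342 ] [ 0.409 -0.405  0.423]
[ 0.5063 -0.4032 -0.6815] [2.8 1.8 2. ]
```

View pics/bo.png

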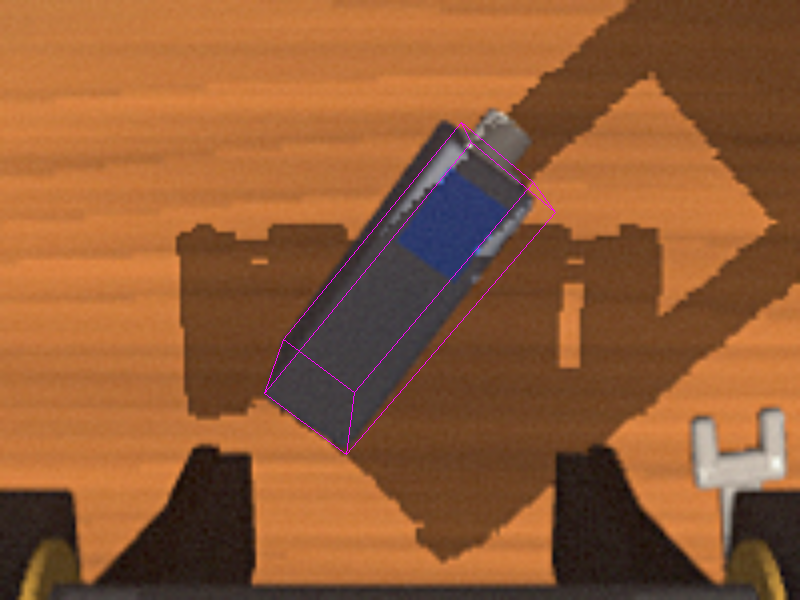

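The magenta wire shows my left-edge pick was biased. The right edge and the first view agree on yaw ≈ −0.64, with the centre at (0.5055, −0.4045), which is good enough for a self-centring grasp. I'll pick and place blue, then check it before pushing.

Run:
```python
from h import *
import pickle
rk=np.load("rk.npy")
pick(np.array([.5055,-.4045,-.64])); place(rk,-.034)
t=T(rk,[[-.115,.03,0]])[0]; robot.goto([t[0],t[1],.33],down(np.pi/2-.141)); fp=robot.grab_frame("wrist")
fd=robot.grab_frame("side"); pickle.dump((fp,fd),open("f3.pkl","wb"))
print(robot.read_time_s())
q=proj(fp,T(rk,[[-.055,-.182,.06],[-.055,.182,.06],[.055,-.15,.06],[.055,.18,.13]])); print(q.round())
im=fp["color"].copy(); im=cv2.resize(im,None,fx=2,fy=2,interpolation=cv2.INTER_CUBIC)
w=q*2; x0=int(np.clip(w[:,0].min()-20,0,1024-800)); y0=int(np.clip(w[:,1].min()-60,0,768-400))
cv2.imwrite("pics/q.png",im[y0:y0+400,x0:x0+800]); print(x0,y0)
```

```text
gap 0.03570992423902744
gap 0.036101256807463115 [ 0.2 -0.6 -4.5]
hit True [0.59191388 0.09982127 0.08427748]
31.2167
[[134. 195.]
 [356. 195.]
 [160. 255.]
 [362. 279.]]
224 330
```

View pics/q.png

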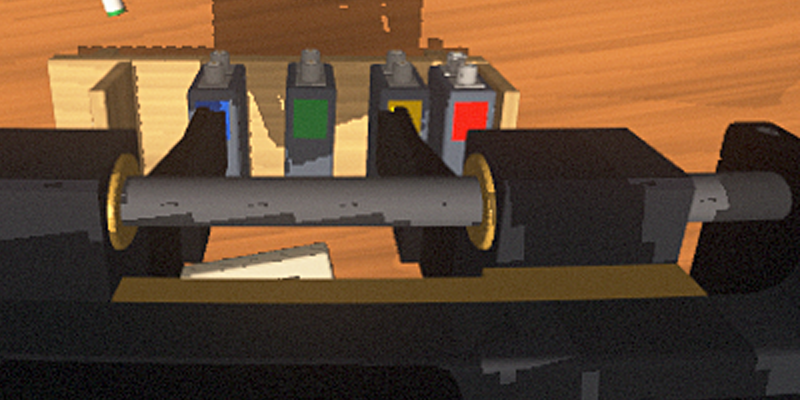

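All four stand in line in q.png, with front top edges at row ≈66 and tag front edges at rows ≈99–102. I'll measure the tags in rack coordinates, which needs no extra view, to check they're level before pushing.

```bash
cat >> h.py <<'E'
def inrk(rk,P): 
    c,s=np.cos(rk[2]),np.sin(rk[2]); d=P[:,:2]-rk[:2]; return np.c_[c*d[:,0]+s*d[:,1],-s*d[:,0]+c*d[:,1]]*1000
HUE={"blue":(105,130),"green":(50,85),"yellow":(22,34),"red":(172,8)}
def tags(f,rk,ys=(-60,175)):
    h=cv2.cvtColor(f["color"],cv2.COLOR_BGR2HSV); out={}
    for n,(a,b) in HUE.items():
        H=h[...,0]; m=((H>=a)&(H<=b)) if a<b else ((H>=a)|(H<=b))
        v,u=np.nonzero(m&(h[...,1]>170)&(h[...,2]>50))
        if len(u)<8: continue
        P=inrk(rk,ray(f,np.c_[u,v],.124)); k=(np.abs(P[:,0])<60)&(P[:,1]>ys[0])&(P[:,1]<ys[1]); P=P[k]
        if len(P)<8: continue
        out[n]=(len(P),np.percentile(P[:,0],[3,50,97]).round(1),np.percentile(P[:,1],[3,50,97]).round(1))
    return out
E
python3 - <<'E'
from h import *
import pickle
rk=np.load("rk.npy"); fp,fd=pickle.load(open("f3.pkl","rb")); fp2=pickle.load(open("f2.pkl","rb"))[0]; f2=pickle.load(open("f.pkl","rb"))[1]
for f in(fp,fp2,f2):
    for k,v in tags(f,rk).items(): print(k,*v)
    print()
for f in (fp,fd):
  for n in ("filter_red_sockets",):
    for x in robot.boxes_of(n,f) if 0 else []: print(x)
E
```

```text
blue 35 [-44.8 -34.1 -20. ] [-28.2 -24.5 -23.2]
yellow 98 [-46.3 -40.2 -26.1] [ 90.9 107.9 113.1]
red 266 [-44.7 -32.4 -18.2] [138.5 148.  160.7]

green 29 [-45.8 -28.6 -19.6] [25.3 43.9 46.1]
yellow 202 [-45.2 -31.3 -17.4] [ 90.6 102.1 113.1]
red 148 [-44.2 -33.6 -22.7] [138.3 149.  160.1]

yellow 189 [-45.2 -31.6 -17.9] [ 91.5 102.1 112.7]
red 198 [-44.  -30.5 -16.5] [138.4 149.6 161.1]
```

Tag fronts are at −44.8 (blue), −45.8 (green), −45 to −46 (yellow) and −44.5 mm (red), so all four are level within about 1.5 mm. Next is the stop push.

Run:
```python
from h import *
import pickle
rk=np.load("rk.npy"); o=down(rk[2])
P=lambda y,z:T(rk,[[0,y,z]])[0]
robot.set_gripper(0)
robot.goto(P(-.155,.25),o); robot.servo_line(P(-.155,.092),rate=.12); robot.hold(.2)
def at(): return inrk(rk,np.array([robot.read_tool_pos()]))[0].round(1),np.round(robot.read_contact_force(),1)
print(at(),robot.read_time_s())
h=robot.servo_line(P(-.030,.092),rate=.04,threshold=14); print(h,at(),robot.read_time_s())
if not h:
    h=robot.servo_line(P(.012,.092),rate=.015,threshold=12); print(h,at(),robot.read_time_s())
```

```text
(array([   0.4, -155. ]), array([0.3, 0.9, 0.3])) 35.025
False (array([  0.3, -30.4]), array([ 2.9, -6.4, -1.2])) 38.3
True (array([0. , 3.6]), array([ 1.4, -1. ,  0.1])) 40.4333
```

Run:
```python
from h import *
import pickle
rk=np.load("rk.npy"); P=lambda y,z:T(rk,[[0,y,z]])[0]
def at(): return inrk(rk,np.array([robot.read_tool_pos()]))[0].round(1),np.round(robot.read_contact_force(),1)
h=robot.servo_line(P(.012,.092),rate=.01,threshold=15); print(h,at(),robot.read_time_s())
robot.hold(.2); print(at())
robot.servo_line(P(-.03,.092),rate=.1); robot.servo_line(P(-.03,.25),rate=.2)
fd=robot.grab_frame("side")
t=T(rk,[[-.15,.10,0]])[0]; robot.goto([t[0],t[1],.36],down(np.pi/2-.141)); fp=robot.grab_frame("wrist"); fs=robot.grab_frame("scene"); f4=robot.grab_frame("side")
pickle.dump((fp,f4,fs,fd),open("f4.pkl","wb"))
for k,v in tags(fp,rk,(-10,175)).items(): print(k,*v)
q=proj(fp,T(rk,[[-.055,-.182,.06],[-.055,.182,.06]])).round(); print(q)
a=cv2.resize(fp["color"][150:240,200:430],(800,313),interpolation=cv2.INTER_CUBIC)
b=cv2.resize(f4["color"][160:275,60:260],(500,287),interpolation=cv2.INTER_CUBIC)
c=cv2.resize(fs["color"][180:260,255:415],(300,150),interpolation=cv2.INTER_CUBIC)
im=np.zeros((600,800,3),np.uint8); im[:313]=a; im[313:,:500]=b; im[313:463,500:]=c
cv2.imwrite("pics/fin.png",im); print(robot.read_time_s())
```

```text
True (array([-0.5,  3.4]), array([-0. , -0.4,  1. ])) 40.9833
(array([-1. ,  3.3]), array([ 0.4, -0.1,  0.1]))
[[106. 209.]
 [310. 209.]]
43.975
```

View pics/fin.png

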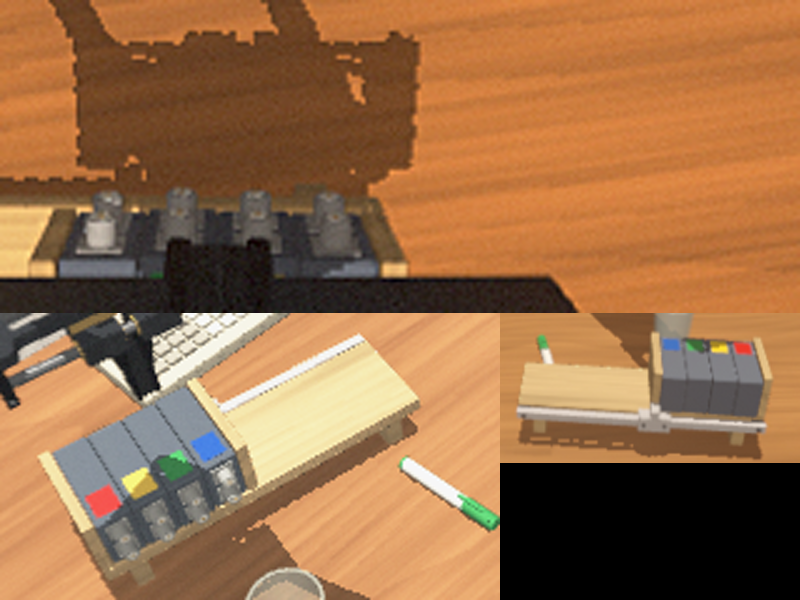

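The final view shows all four packed between cheek and stop with no visible gap, tags in line, and the marker and tumbler unmoved. I'll back off and check numerically that the fronts are level, in an unshadowed picture.

Run:
```python
from h import *
import pickle
rk=np.load("rk.npy")
HUE.update(green=(45,88))
robot.goto([0.40,-.10,.45],down(np.pi/2)); fw=robot.grab_frame("wrist"); fd=robot.grab_frame("side"); fs=robot.grab_frame("scene")
pickle.dump((fw,fd,fs),open("f5.pkl","wb"))
for n,f in (("w",fw),("side",fd),("scene",fs)):
    print(n)
    for k,v in tags(f,rk,(0,180)).items(): print(k,*v)
for th in ("marker","tumbler","wrench"):
    print(th,[np.round(x["position"],3).tolist() for x in robot.boxes_of(th,fs)[:1]],[np.round(x["position"],3).tolist() for x in robot.boxes_of(th,fd)[:1]])
print(robot.read_time_s())
```

```text
w
blue 148 [-44.5 -31.3 -17.7] [33.  43.6 54.5]
green 106 [-45.9 -32.  -19.9] [69.4 79.6 90.5]
yellow 124 [-45.5 -34.1 -22.3] [105.  115.6 126.6]
red 92 [-44.4 -35.9 -26.7] [141.2 151.4 162.5]
side
blue 84 [-42.6 -29.8 -15.9] [35.3 45.7 55.6]
red 89 [-42.7 -29.7 -16.9] [143.3 153.2 163.1]
scene
yellow 36 [-49.4 -36.8 -24.8] [108.1 117.5 128. ]
red 35 [-47.8 -37.  -26.2] [143.9 153.2 163.4]
marker [[0.659, 0.175, 0.121]] [[0.433, 0.005, 0.017]]
tumbler [[0.425, 0.224, 0.076]] [[0.412, 0.228, 0.062]]
wrench [[0.652, -0.259, 0.005]] [[0.635, -0.255, 0.009]]
45.8083
```

Tag pitch is 36 mm (43.6, 79.6, 115.6, 151.4), which matches the box width, so there are no gaps. The fronts agree within 1.5 mm. Handing in.

Run:
```python
from h import *
robot.hand_in()
```

```text
the job is handed in; nothing more can be done
```

I stood the green box and then the blue one on the shelf, upright with sockets to the front. I then pushed the end stop in gently with closed fingers until all four filters were tight against the cheek, and handed in at about 46 s.

**Last checks**
- **No gaps:** the tag centres sit 36 mm apart (43.6, 79.6, 115.6 and 151.4 mm along the shelf), which is exactly the box width. The stop ended where a gap-free pack would put it, to within about 1 mm.
- **Front level:** the four tag fronts agree within 1.5 mm, from −44.4 to −45.9 mm. How level they are with the shelf edge itself rests on my shelf fit, good to about 2 mm.
- **Other objects:** the tumbler and wrench read within 4 mm of their starting positions, and so does the marker in the side view.

**What disagreed or went unmeasured**
- The network's marker reading in the scene view landed on the shelf filters, which is clearly a false hit.
- The hue search missed green and yellow in the last side view, and blue and green in the last scene view. The green and yellow positions therefore rest mainly on the wrist picture.
- The forces I read stayed around 6 N while pushing. The final contact tripped the 12 N and 15 N thresholds, and its peak was not recorded.

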